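Ready the coil winder for the next coil

TASK

Get the jump-ring coil winder ready for its next coil: press both hinged bearing caps down over the mandrel until each clicks and stays fully shut, without leaning hard on the machine, and turn the reset knob on the grey turns counter back to its zero stop. Leave the other things on the bench where they are.

Things in the scene. Friction and masses are not known exactly. Their poses are not given: they have to be found in the camera images.
- winder: green coil winder, does not shift; on levelling screws that lift all of it by an unknown 0 to 20 mm, add it to heights here. In mm: bed 160 x 240, top 18 high; mandrel along y; motor head 88 high at y 74 to 118. Caps hinged on the line x +30, z 61, swinging up to +x: cap_a at y -70, cap_b at y +20. Catch posts at x -64, 61 high. Origin on the table under the mandrel. Load it with under 40 N
- cap_a (a joint): brass cap; red press pad 34 mm wide, 43 to 71 mm from the hinge line, its face 8 mm above that line when shut. Value = opening angle: 0 level, shut, 1.57 upright. It stays where left above 0.15 rad; from 0.15 to 0.045 rad a sprung catch resists (8 to 13 N at the pad) and throws it open unless pressed past; then it snaps to 0. At the mandrel's free end
- cap_b (a joint): brass cap; red press pad 34 mm wide, 43 to 71 mm from the hinge line, its face 8 mm above that line when shut. Value = opening angle: 0 level, shut, 1.57 upright. It stays where left above 0.15 rad; from 0.15 to 0.045 rad a sprung catch resists (8 to 13 N at the pad) and throws it open unless pressed past; then it snaps to 0. Next to the motor head
- counter: grey turns counter, fixed to the bench, a box 100 x 90 x 40 mm with four white number wheels in its front (-x) face and the reset knob on top; a red mark on top, towards -x, shows zero; origin under its middle, below the knob's axis
- reset_knob (a joint): black bar knob on the counter: value = clockwise turn (seen from above) away from the zero stop, 0 at the stop, up to 2.9 rad; turn it counter-clockwise to zero. It stays where it is left
- reset_knob_grip (a point): on the knob's axis at the height to grip, 77 mm above the table. The grip bar is 42 mm long, 14 mm thick, 32 mm high (its top 84 mm above the table); it lies along this point's x axis, a white line marks its -x end; the point turns with the knob
- findings: open white plastic tray of small rings, 90 x 80 x 24 mm, loose; origin under its middle
- bobbin: copper-coloured bobbin, 44 mm across, 32 mm high, standing loose in front of the winder; origin under its middle
- flux_pot: brown pot, 84 mm across, 70 mm high, loose; origin under its middle
- saucer: white saucer, 84 mm across, 18 mm high, loose; origin under its middle
- file: flat file with wooden handle, 240 mm long along its x, 18 mm high, lying loose behind the winder; origin under it, 30 mm to the blade side of the handle
- pliers: pliers with blue handles, 130 mm long along x, 12 mm high, lying loose; origin under the pivot
- bench_block: block of pale wood 70 x 45 x 30 mm, loose; origin under its middle
Not all that is in view belongs to the job. What is shaped like the counter but blue or green is not meant.

How it is judged:
By the outcome, as a careful person would: the job done as asked, in the order asked, and still so for the second after the job is handed in, with the robot touching nothing.
It also fails if it takes over 67 s, if anything falls off the work surface, if the arm or the gripper's body presses on something with over 40 N, if the wrist force passes 120 N, or if a joint passes its speed limit or range.

ROBOT

A 6-joint arm with a two-finger parallel gripper is mounted at the origin on the work surface. World frame = base frame: x ahead of the robot, y to its left, z up, the work surface at z = 0. Lengths are in m, angles in rad, forces in N, time in s.
With the tool pointing down it reaches from about 0.25 to 0.85 m from the base axis. Payload 12.5 kg.
Tool frame: the origin (TCP) lies at the very end of the fingers, on their centre line; the grasp point (between the pads) lies 19 mm behind it; z points along the fingers, y is the direction in which the jaws open and shut (so a half turn about z gives the same grasp; the last joint's range is limited). The gripper opens to 93 mm and grips with 3 to 60 N. Pads are 15 mm wide; open, the fingers measure 128 mm over their backs; the gripper's body (75 mm by 188 mm) begins 65 mm behind the grasp point.
Start: joints at [1.137, 0.351, 1.652, -0, 1.139, -0.085], TCP at [0.188, 0.517, 0.219] pointing down, gripper open.
Joint ranges: [-2.75, 2.75], [-0.79, 2.1], [0.01, 2.65], [-1.57, 4.71], [0.07, 3.14], [-2.87, 2.87]. Speed limits (rad/s): [2.22, 2.22, 2.79, 3.14, 3.14, 3.14].

INTERFACE

Orientations are given as [roll, pitch, yaw] about the fixed x, y, z axes, in that order (R = Rz(yaw) Ry(pitch) Rx(roll)).
In Python, from station import sensors, get_image, get_calibration, workorder gives the robot as it stands.
- The arm moves only by the shell command python3 -m crank 'ROWS' [FORCE]. ROWS is JSON, a list of rows, each a list of 7 numbers: the shift along the tool's x, y, z in units of 10 cm (1.0 is 10 cm), then the turn, a rotation vector about the tool's x, y, z in units of 30 degrees (1.0 is 30 degrees), then the closure, from -1 (fully open) to 1 (shut). A call has 1 to 8 rows; each row is the pose to reach, as a shift and turn from the pose measured when the call began, along the tool's axes at that moment; what a row does not reach only later rows make up. A row lasts 1/8 s, in which the tool goes at most 62.5 mm and 10.7 degrees, less where a joint would pass 70% of its speed; a pose out of reach is approached as far as the arm can. A call with a number of a shift or a turn outside -1 to 1 is refused whole. A call with a gripper value outside its range is refused whole. The fingers move at their own pace and stop on an object; FORCE is the grip in N (left out, the last holds). Time passes only in rows, so rows that repeat a pose let the fingers close. It gives the time, the measured TCP pose, the force and the opening at its end, in the units of the state.
- sensors.state(): the state, without advancing time (a new reading comes with each control period).
- get_image(name): name is "side" or "top"; returns (picture, depth): 420x560x3 uint8, red, green, blue; 420x560 float32, m along the optical axis (not along the pixel's ray), 0 where there is no reading.
- get_calibration(name): a dict with "camera_matrix" (3x3 intrinsics, pixels), "T" (4x4, takes a point from camera to world coordinates). Camera axes: x right, y down, z forward; pixel columns grow to the right and rows downward; lengths in m; the calibration is good to about 2 mm. A picture is of the moment at which its call begins. get_calibration takes no time and is no camera call.
- workorder.close_job(): hands the job in, once; it reports no verdict.
The state is a dict: "t": time; "q": joint angles; "joint_vel": joint speeds; "joint_torque": joint torques, N m; "position": TCP position; "tcp_rot": TCP orientation; "ft_force": force on the tool from outside, world axes, zero at the start; "wrist_torque": the same for the moment, N m; "grip_width": opening from 0.0 (shut) to 1.0 (fully open).
Only numpy, scipy, OpenCV 4.12 (cv2) and the standard library are available. Lean on these libraries where they do the work, as an engineer would, in place of code of your own. Each camera call takes 0.05 s, during which the arm holds its last target. There are 200 camera calls.

## Working session

There is one attempt and no reset: what is moved stays moved. The work goes in short steps, Python scripts to look and compute and a shell command to move; the robot and the scene stay as the last step left them, time stands still between calls to the robot, and variables do not carry over. Pictures are saved under pics/ and viewed, about 8 in all and at most 12, crops included, and the job is handed in when it is done.

```bash
ls; mkdir -p pics; cat > h.py <<'E'
import numpy as np, cv2
from station import sensors, get_image, get_calibration
def cal(n):
    c=get_calibration(n); return np.array(c["camera_matrix"]),np.array(c["T"])
def pts(n,depth):
    K,T=cal(n); v,u=np.mgrid[0:420,0:560]
    P=np.stack([(u-K[0,2])/K[0,0]*depth,(v-K[1,2])/K[1,1]*depth,depth],-1)
    return P@T[:3,:3].T+T[:3,3]
def ray(n,u,v,z):
    K,T=cal(n); d=T[:3,:3]@np.array([(u-K[0,2])/K[0,0],(v-K[1,2])/K[1,1],1]); o=T[:3,3]
    return o+d*(z-o[2])/d[2]
def save(n,f):
    im,d=get_image(n); cv2.imwrite('pics/'+f+'.png',im[...,::-1]); np.savez('pics/'+f+'.npz',im=im,d=d); return im,d
E
python3 - <<'E'
from h import *
for n in('top','side'):
    im,d=save(n,n+'0'); K,T=cal(n); print(n,K.round(1).tolist(),T.round(3).tolist())
print(sensors.state())
E
```

```text
pics
top [[507.4, 0.0, 272.4], [0.0, 507.4, 208.7], [0.0, 0.0, 1.0]] [[-0.007, -0.998, 0.066, 0.423], [-1.0, 0.007, 0.001, -0.084], [-0.002, -0.066, -0.998, 1.264], [0.0, 0.0, 0.0, 1.0]]
side [[416.0, 0.0, 279.0], [0.0, 416.0, 214.6], [0.0, 0.0, 1.0]] [[-0.993, -0.086, 0.082, 0.418], [-0.119, 0.684, -0.72, 0.639], [0.006, -0.724, -0.689, 0.743], [0.0, 0.0, 0.0, 1.0]]
{'t': 0.1, 'q': array([ 1.13741807e+00,  3.51180879e-01,  1.65237379e+00, -1.08259237e-05,
        1.13910196e+00, -8.46130544e-02]), 'joint_vel': array([-0.00074238, -0.00277976, -0.00281331,  0.00130049, -0.00106798,
       -0.00113382]), 'joint_torque': array([-5.72164447e-05, -4.98026347e+01, -2.85703003e+01,  7.00094760e-02,
        2.39423983e-02, -3.16935564e-05]), 'position': array([0.18780653, 0.51660228, 0.21815087]), 'tcp_rot': array([-3.14053165e+00, -8.01261295e-05,  2.79283195e+00]), 'ft_force': array([0.86678416, 0.35917923, 0.23615665]), 'wrist_torque': array([-0.00507799, -0.00056413,  0.01069945]), 'grip_width': 1.0015182015051096}
```

View pics/top0.png

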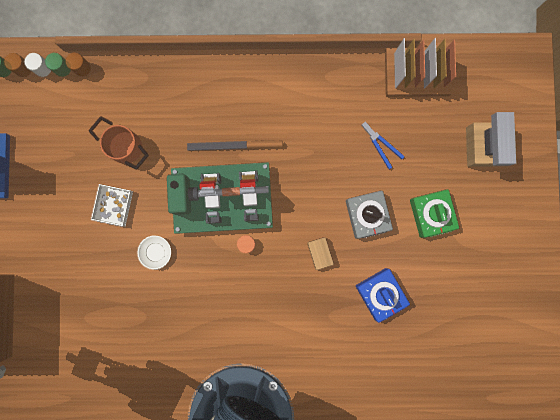

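View pics/side0.png

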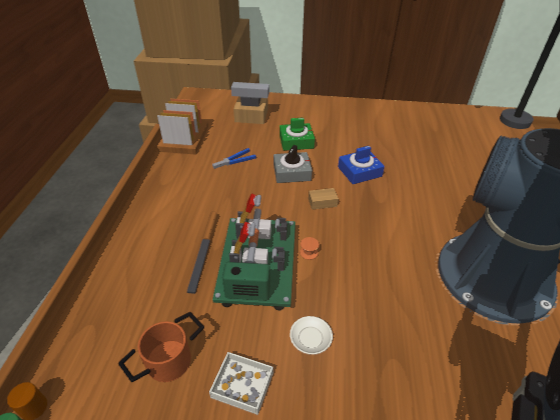

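Top view: the winder is centred at about (220,198) with its motor head to the left (+y). The red cap pads are at about (208,184) for cap_b and (249,180) for cap_a. There are three counter-shaped things: grey (370,215), green (436,213) and blue (384,295). I choose the grey one. Next I measure it and check it in one crop.

```bash
python3 - <<'E'
from h import *
z=np.load('pics/top0.npz'); im,d=z['im'],z['d']; P=pts('top',d); hsv=cv2.cvtColor(im,cv2.COLOR_RGB2HSV)
print('table z',P[330,300],P[120,330])
def blob(m,lo=20):
    n,l,s,c=cv2.connectedComponentsWithStats(m.astype(np.uint8)); return [(l==i) for i in range(1,n) if s[i,4]>lo]
# counter: grey top z 30..50
R=np.zeros(d.shape,bool); R[180:250,335:405]=1
m=R&(P[...,2]>.034)&(P[...,2]<.05); p=P[m]; print('counter top z',np.median(p[:,2]))
r=cv2.minAreaRect(p[:,:2].astype(np.float32)); print('counter',r)
m=R&(P[...,2]>.075); p=P[m]; print('knob n',len(p),p[:,2].max()); print(cv2.minAreaRect(p[:,:2].astype(np.float32)))
red=R&((hsv[...,0]<8)|(hsv[...,0]>172))&(hsv[...,1]>120); 
for b in blob(red,2): print('redmark',np.argwhere(b).mean(0)[::-1],P[b].mean(0))
# winder
R=np.zeros(d.shape,bool); R[155:245,155:280]=1
g=R&(hsv[...,0]>60)&(hsv[...,0]<90)&(hsv[...,1]>80)
m=g&(P[...,2]>.012)&(P[...,2]<.045); print('bed z',np.median(P[m][:,2]), 'rect',cv2.minAreaRect(P[m][:,:2].astype(np.float32)))
m=g&(P[...,2]>.08); print('head z',np.median(P[m][:,2]),cv2.minAreaRect(P[m][:,:2].astype(np.float32)))
red=R&((hsv[...,0]<8)|(hsv[...,0]>172))&(hsv[...,1]>150)
for b in blob(red,8): print('red',np.argwhere(b).mean(0)[::-1],P[b].mean(0),P[b].min(0),P[b].max(0))
zs=np.load('pics/side0.npz'); ims,ds=zs['im'],zs['d']; Ps=pts('side',ds); h2=cv2.cvtColor(ims,cv2.COLOR_RGB2HSV)
R=np.zeros(ds.shape,bool); R[185:300,210:300]=1
red=R&((h2[...,0]<5)|(h2[...,0]>172))&(h2[...,1]>170)
for b in blob(red,8): print('sred',np.argwhere(b).mean(0)[::-1],Ps[b].mean(0),Ps[b].min(0),Ps[b].max(0))
a=cv2.resize(im[155:245,155:275],None,fx=5,fy=5,interpolation=2); b=cv2.resize(im[185:245,340:400],None,fx=5,fy=5,interpolation=2)
c=cv2.resize(ims[185:310,205:305],(400,500),interpolation=2)
o=np.zeros((600,800,3),np.uint8); o[:300,:300]=b; o[100:600,400:800]=c; o[300:600,:400]=cv2.resize(a,(400,300))
cv2.imwrite('pics/crop1.png',o[...,::-1])
E
```

```text
table z [ 0.20821266 -0.1474912   0.00130137] [ 0.73018499 -0.22867452  0.00251464]
counter top z 0.041008881611045656
counter ((0.4904647767543793, -0.3174663484096527), (0.10043440014123917, 0.09092919528484344), 13.457741737365723)
knob n 142 1.2644841274069316
((0.46620434522628784, -0.20823508501052856), (0.028379175812005997, 0.2621718943119049), 12.858582496643066)
redmark [374.33333333 231.16666667] [ 0.44857621 -0.32721465  0.03996409]
bed z 0.03722209947908206 rect ((0.5328238010406494, 0.04248325526714325), (0.1570412516593933, 0.2372753620147705), 3.1370887756347656)
head z 0.10689451506897019 ((0.4758473038673401, 0.05659911036491394), (0.28607791662216187, 0.08867888152599335), 52.193992614746094)
red [247.10909091 182.82727273] [ 0.55354252 -0.0272766   0.16196325] [ 0.42319803 -0.08359427  0.03605373] [ 0.5664448  -0.00344241  1.26448413]
red [207.34482759 183.7816092 ] [0.55425464 0.06202722 0.14390683] [0.54447976 0.04631786 0.12807946] [0.56242975 0.07844656 0.15251212]
sred [250.0212766  203.15957447] [ 0.55658952 -0.01869647  0.13964535] [ 0.54873528 -0.04334703  0.12022186] [ 0.56452519 -0.00884304  0.14809413]
sred [243.54285714 232.61904762] [0.55425517 0.07154638 0.14103753] [0.54605333 0.04530818 0.12178395] [0.56243878 0.08105336 0.14958859]
```

View pics/crop1.png

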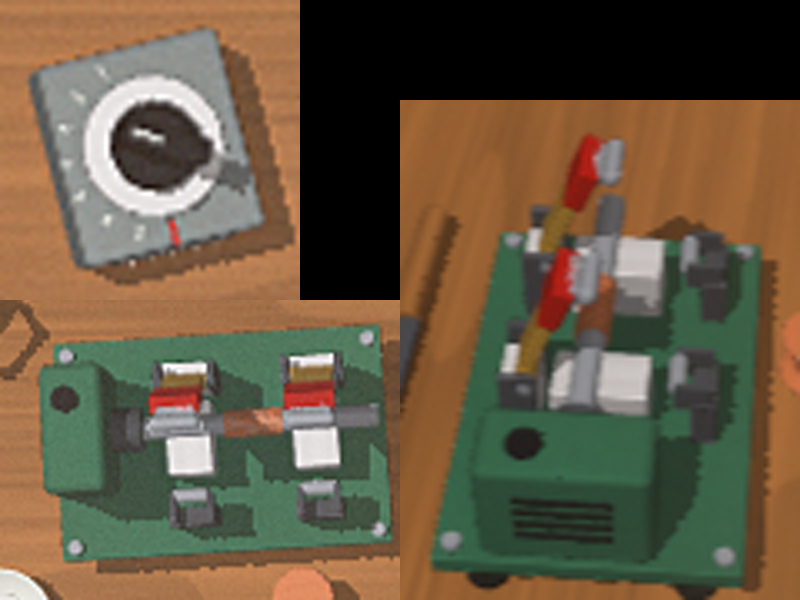

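The crop confirms the grey counter: its knob is turned away from the red mark, pointing roughly right in the image. Both caps stand about 75° open. The bed top is at z 0.037 and the head at 0.107, so the lift is about 19 mm. The winder origin is about (0.533, 0.0425) with yaw +3.1°, and both pad positions agree with that. I start with cap_b: close the fingers, align to the winder and go behind the pad.

```bash
cat > go.py <<'E'
# print needed shift (tool units) & turn to target: x y z [yaw]; or relative to winder hinge: b/a lx ly z
import sys; from h import *
from scipy.spatial.transform import Rotation as Ro
def to(x,y,z,yaw):
    s=sensors.state(); R=Ro.from_euler('xyz',s['tcp_rot']); G=Ro.from_euler('xyz',[np.pi,0,yaw])
    print('t',round(s['t'],2),'pos',s['position'].round(4),'rot',s['tcp_rot'].round(3),'F',s['ft_force'].round(1),'w',round(s['grip_width'],2))
    print('shift',(R.inv().apply(np.array([x,y,z])-s['position'])*10).round(3),'turn',((R.inv()*G).as_rotvec()/np.radians(30)).round(3))
def win(lx,ly,z,yaw0=.054,o=(.5328,.0425)):
    c,s_=np.cos(yaw0),np.sin(yaw0); return o[0]+c*lx-s_*ly,o[1]+s_*lx+c*ly,z
if __name__=='__main__':
    a=sys.argv; to(*win(*map(float,a[2:5])),np.pi+.054) if a[1]=='w' else to(*map(float,a[1:5]))
E
python3 go.py w .053 .02 .2; python3 -m crank '[[-1,-0.6,0,0,0,-0.38,1],[-1,-0.6,0,0,0,-0.77,1],[-1,-0.6,0,0,0,-0.77,1]]' 20;  python3 go.py w .053 .02 .2
```

```text
t 0.1 pos [0.1878 0.5166 0.2182] rot [-3.141 -0.     2.793] F [0.9 0.4 0.2] w 1.0
shift [-5.272 -2.885  0.184] turn [-0.002 -0.001 -0.769]
t: 0.48
position: [0.2627, 0.4239, 0.2181]
tcp_rot: [-3.14, -0.001, -3.086]
ft_force: [0.3, 0.5, 0.8]
grip_width: 0.726
t 0.47 pos [0.2627 0.4239 0.2181] rot [-3.140e+00 -1.000e-03 -3.086e+00] F [0.3 0.5 0.8] w 0.73
shift [-3.016 -3.758  0.185] turn [-0.003 -0.001  0.002]
```

```bash
for i in 1 2 3; do python3 -m crank '[[-0.5,-0.5,0,0,0,0,1],[-0.8,-0.98,0,0,0,0,1],[-0.8,-0.98,0,0,0,0,1]]' >/dev/null; done;  python3 go.py w .053 .02 .2
```

```text
t 1.6 pos [0.5216 0.137  0.2176] rot [-3.139e+00 -2.000e-03 -3.096e+00] F [-0.4  0.2  0. ] w 0.0
shift [-0.598 -0.744  0.178] turn [-0.005 -0.003 -0.017]
```

```bash
python3 -m crank '[[-0.3,-0.37,0,0,0,0,1],[-0.6,-0.74,0.1,0,0,0,1],[-0.6,-0.74,0.4,0,0,0,1],[-0.6,-0.74,0.8,0,0,0,1],[-0.6,-0.74,0.8,0,0,0,1]]' >/dev/null;  python3 go.py w .0439 .02 .1355; python3 - <<'E'
from h import *
im,d=save('side','side1'); cv2.imwrite('pics/s1.png',cv2.resize(im[120:300,180:320],None,fx=4,fy=3.3)[...,::-1])
E
```

```text
t 2.23 pos [0.5826 0.0673 0.1354] rot [-3.139 -0.007 -3.095] F [-0.8 -0.5  0.1] w 0.0
shift [ 0.072 -0.021 -0.   ] turn [-0.004 -0.014 -0.014]
```

View pics/s1.png

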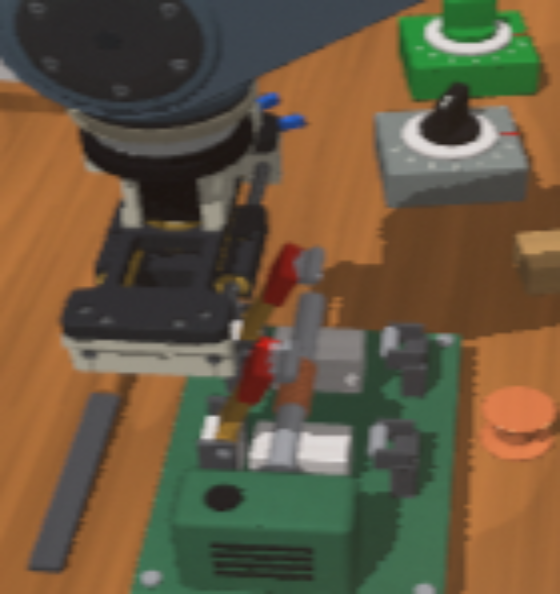

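```bash
python3 -m crank '[[0.12,-0.02,0,0,0,0,1],[0.24,-0.02,0,0,0,0,1],[0.37,-0.02,0,0,0,0,1],[0.44,-0.02,0.04,0,0,0,1],[0.5,-0.02,0.08,0,0,0,1],[0.56,-0.02,0.135,0,0,0,1]]';  python3 go.py w -.0105 .02 .1164
```

```text
t: 3.02
position: [0.5278, 0.0624, 0.1239]
tcp_rot: [-3.139, -0.003, -3.095]
ft_force: [0.6, -0.2, 0.1]
grip_width: 0.006
t 3.02 pos [0.5278 0.0624 0.1239] rot [-3.139e+00 -3.000e-03 -3.095e+00] F [ 0.6 -0.2  0.1] w 0.01
shift [ 0.066 -0.002  0.075] turn [-0.005 -0.007 -0.014]
```

```bash
python3 -m crank '[[0.066,0,0.075,0,0,0,1],[0.123,0,0.164,0,0,0,1],[0.156,0,0.24,0,0,0,1],[0.156,0,0.24,0,0,0,1]]';  python3 go.py w -.0225 .02 .0875; python3 - <<'E'
from h import *
im,d=save('top','top1'); P=pts('top',d); hsv=cv2.cvtColor(im,cv2.COLOR_RGB2HSV)
cv2.imwrite('pics/t1.png',cv2.resize(im[150:250,150:290],None,fx=4,fy=4)[...,::-1])
im,d=save('side','side2'); cv2.imwrite('pics/s2.png',np.hstack([cv2.resize(im[185:310,205:305],(400,500)),cv2.resize(cv2.imread('pics/top1.png')[150:250,160:260,::-1],(400,500))])[...,::-1])
E
```

```text
t: 3.52
position: [0.5118, 0.0616, 0.0994]
tcp_rot: [-3.139, -0.005, -3.095]
ft_force: [-1.0, 0.2, 0.5]
grip_width: 0.009
t 3.52 pos [0.5118 0.0616 0.0994] rot [-3.139 -0.005 -3.095] F [-1.   0.2  0.5] w 0.01
shift [ 0.025 -0.002  0.119] turn [-0.005 -0.009 -0.014]
```

View pics/s2.png

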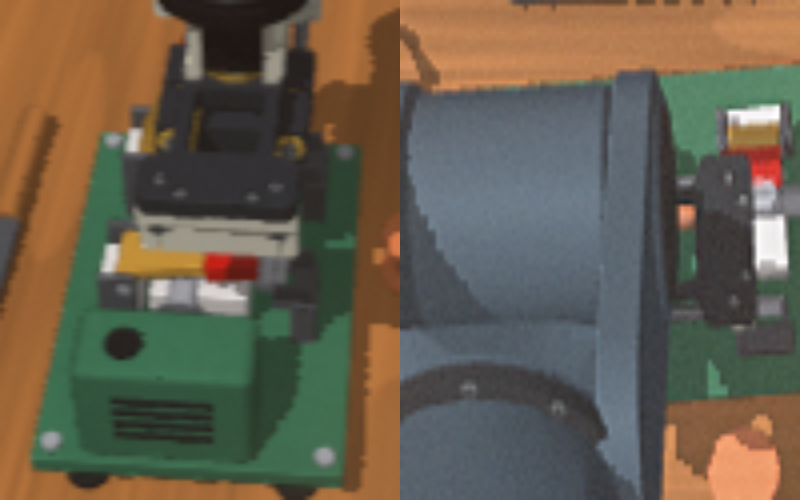

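```bash
python3 -m crank '[[0.025,0,0.03,0,0,0,1],[0.025,0,0.06,0,0,0,1]]';  python3 -m crank '[[0,0,0.02,0,0,0,1]]'; python3 -m crank '[[0,0,0.02,0,0,0,1]]';
```

```text
t: 3.88
position: [0.5106, 0.0615, 0.0948]
tcp_rot: [-3.139, -0.001, -3.095]
ft_force: [-0.8, 0.2, 6.1]
grip_width: 0.0
t: 4.0
position: [0.5104, 0.0615, 0.0929]
tcp_rot: [-3.139, -0.001, -3.095]
ft_force: [-2.3, -0.3, 2.0]
grip_width: 0.002
t: 4.12
position: [0.5103, 0.0615, 0.0908]
tcp_rot: [-3.139, -0.001, -3.095]
ft_force: [0.0, 0.4, -0.1]
grip_width: 0.01
```

```bash
python3 -m crank '[[0,0,0.015,0,0,0,1]]';  python3 -m crank '[[0,0,0.015,0,0,0,1]]'
```

```text
t: 4.25
position: [0.5102, 0.0615, 0.0891]
tcp_rot: [-3.139, -0.002, -3.095]
ft_force: [-0.3, -0.5, 0.0]
grip_width: 0.005
t: 4.38
position: [0.5103, 0.0615, 0.0876]
tcp_rot: [-3.139, -0.002, -3.095]
ft_force: [-4.7, 0.2, 12.8]
grip_width: 0.005
```

```bash
python3 -m crank '[[0,0,-0.4,0,0,0,1],[0,0,-0.9,0,0,0,1],[-0.3,-0.3,-0.9,0,0,0,1],[-0.74,-0.7,-0.9,0,0,0,1],[-0.74,-0.9,-0.9,0,0,0,1],[-0.74,-0.9,-0.6,0,0,0,1],[-0.74,-0.9,-0.48,0,0,0,1],[-0.74,-0.9,-0.48,0,0,0,1]]'; python3 go.py w .0511 -.07 .1354; python3 - <<'E'
from h import *
im,d=save('side','side3'); cv2.imwrite('pics/s3.png',cv2.resize(im[185:310,205:305],(480,600))[...,::-1])
E
```

```text
t: 5.38
position: [0.5878, -0.0245, 0.1352]
tcp_rot: [-3.139, -0.003, -3.095]
ft_force: [-0.4, 0.4, 0.8]
grip_width: 0.005
t 5.38 pos [ 0.5878 -0.0245  0.1352] rot [-3.139e+00 -3.000e-03 -3.095e+00] F [-0.4  0.4  0.8] w 0.0
shift [ 0.002 -0.001 -0.002] turn [-0.004 -0.006 -0.013]
```

View pics/s3.png

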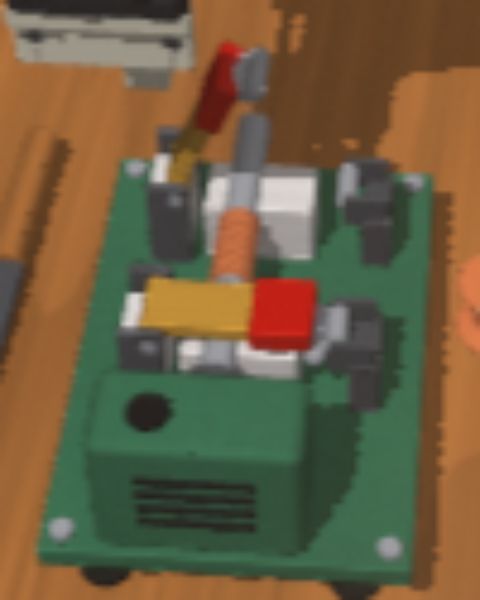

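Cap_b is shut and sits level under its catch post (crop ~(280,315)), and cap_a is still upright. Now I repeat the same stroke on cap_a.

```bash
python3 -m crank '[[0.12,0,0,0,0,0,1],[0.24,0,0,0,0,0,1],[0.37,0,0,0,0,0,1],[0.44,0,0.04,0,0,0,1],[0.5,0,0.08,0,0,0,1],[0.56,0,0.135,0,0,0,1],[0.62,0,0.19,0,0,0,1],[0.67,0,0.28,0,0,0,1]]';  python3 go.py w -.0210 -.07 .0994
```

```text
t: 6.42
position: [0.5211, -0.0278, 0.1077]
tcp_rot: [-3.139, -0.002, -3.095]
ft_force: [0.9, 0.0, 0.4]
grip_width: 0.006
t 6.42 pos [ 0.5211 -0.0278  0.1077] rot [-3.139e+00 -2.000e-03 -3.095e+00] F [0.9 0.  0.4] w 0.01
shift [ 0.055 -0.005  0.083] turn [-0.005 -0.003 -0.013]
```

```bash
python3 -m crank '[[0.055,0,0.083,0,0,0,1],[0.055,0,0.083,0,0,0,1]]';  python3 -m crank '[[0,0,0.03,0,0,0,1],[0,0,0.06,0,0,0,1]]'; python3 -m crank '[[0,0,0.02,0,0,0,1]]'; python3 -m crank '[[0,0,0.02,0,0,0,1]]';python3 -m crank '[[0,0,0.015,0,0,0,1]]'
```

```text
t: 6.68
position: [0.5151, -0.028, 0.0989]
tcp_rot: [-3.139, -0.003, -3.095]
ft_force: [0.2, -0.2, 0.5]
grip_width: 0.007
t: 6.92
position: [0.5145, -0.0281, 0.093]
tcp_rot: [-3.139, -0.004, -3.094]
ft_force: [-1.7, -1.0, 2.3]
grip_width: 0.006
t: 7.05
position: [0.5145, -0.0281, 0.0908]
tcp_rot: [-3.139, -0.004, -3.094]
ft_force: [1.3, -0.2, -0.3]
grip_width: 0.006
t: 7.18
position: [0.5146, -0.028, 0.0887]
tcp_rot: [-3.139, -0.004, -3.094]
ft_force: [0.0, -0.9, 0.2]
grip_width: 0.004
t: 7.3
position: [0.5146, -0.0281, 0.0874]
tcp_rot: [-3.139, -0.004, -3.094]
ft_force: [-5.2, 0.6, 16.2]
grip_width: 0.004
```

```bash
python3 -m crank '[[0,0,-0.4,0,0,0,1],[0,0,-1,0,0,0,-1],[0,-0.5,-1,0,0,0,-1],[0,-1,-1,0,0,0,-1],[0,-1,-1,0,0,0,-1]]'; python3 - <<'E'
from h import *
for n,(r0,r1,c0,c1) in (('top',(180,250,335,405)),('side',(140,185,265,320))):
    z=np.load('pics/%s0.npz'%n); im,d=z['im'],z['d']; P=pts(n,d)
    R=np.zeros(d.shape,bool); R[r0:r1,c0:c1]=1
    m=R&(P[...,2]>.07)&(P[...,2]<.09); p=P[m]; r=cv2.minAreaRect(p[:,:2].astype(np.float32))
    print(n,len(p),'zmax',p[:,2].max().round(4),r); 
    dark=R&(im.max(-1)<70)&(P[...,2]<.09)&(P[...,2]>.05); print(' dark n',dark.sum(),P[dark].mean(0).round(4))
    w=m&(im.min(-1)>110); print(' bright',P[w].round(3).tolist()[:12])
    q=p[p[:,2]>.079][:,:2]; c=q.mean(0); U,S,V=np.linalg.svd(q-c); print(' pca',c,V[0],S, np.degrees(np.arctan2(V[0][1],V[0][0])), np.ptp((q-c)@V.T,axis=0))
z=np.load('pics/side0.npz')['im'][140:190,260:325]; t=np.load('pics/top0.npz')['im'][185:245,340:400]
cv2.imwrite('pics/k.png',np.hstack([cv2.resize(z,(400,400),interpolation=0),cv2.resize(t,(400,400),interpolation=0)])[...,::-1])
for z in(.084,.077): print('axis check',z)
E
python3 go.py .4905 -.3175 .187 3.1
```

```text
t: 7.92
position: [0.5198, -0.1302, 0.1876]
tcp_rot: [-3.139, -0.004, -3.098]
ft_force: [0.3, 0.0, -0.3]
grip_width: 0.387
top 117 zmax 0.0892 ((0.49057474732398987, -0.31718286871910095), (0.04171554371714592, 0.014399913139641285), 73.03502655029297)
 dark n 206 [ 0.4885 -0.3153  0.0674]
 bright [[0.495, -0.3, 0.086], [0.495, -0.302, 0.084], [0.495, -0.305, 0.082], [0.495, -0.307, 0.086], [0.492, -0.302, 0.085], [0.492, -0.307, 0.084], [0.492, -0.309, 0.083], [0.492, -0.312, 0.081], [0.492, -0.314, 0.085], [0.492, -0.335, 0.083], [0.49, -0.312, 0.081], [0.49, -0.314, 0.083]]
 pca [ 0.49072754 -0.31666758] [0.27510352 0.96141461] [0.12598371 0.0420887 ] 74.03181635909043 [0.04179483 0.01441929]
side 70 zmax 0.086 ((0.49176523089408875, -0.3165309727191925), (0.041180577129125595, 0.014227666892111301), 75.37258911132812)
 dark n 159 [ 0.4904 -0.3107  0.0651]
 bright [[0.495, -0.314, 0.084], [0.492, -0.311, 0.086], [0.497, -0.306, 0.082], [0.494, -0.308, 0.081]]
 pca [ 0.49248292 -0.31415058] [0.25727355 0.96633862] [0.08717743 0.02851515] 75.09165456275935 [0.04034965 0.01370032]
axis check 0.084
axis check 0.077
t 7.92 pos [ 0.5198 -0.1302  0.1876] rot [-3.139 -0.004 -3.098] F [ 0.3  0.  -0.3] w 0.39
shift [ 0.375 -1.859  0.013] turn [-0.005 -0.007  0.164]
```

View pics/k.png

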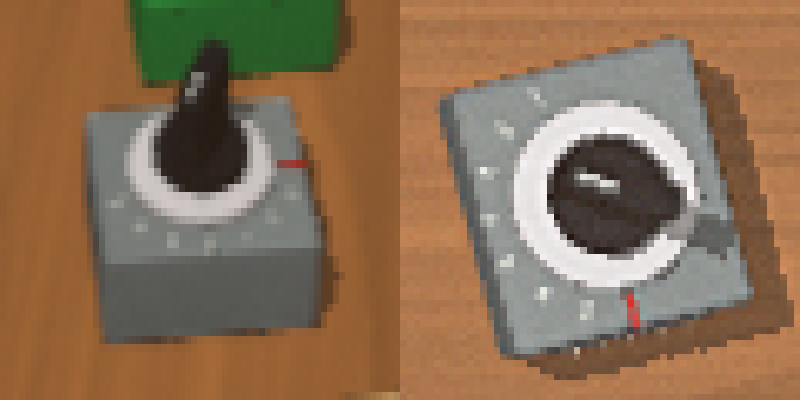

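Caps pressed: both clicked, with a peak reading of about 16 N. The knob bar is centred at (0.491, -0.317) and lies at 74°, with its white (-x) end towards +y. Zero is at 193.5°, so it needs about 119° counter-clockwise. I approach with yaw 74°.

```bash
python3 -m crank '[[0.1,-0.5,0,0,0,0.34,0],[0.2,-0.95,0,0,0,0.68,0],[0.2,-0.95,0,0,0,1,0]]'; python3 go.py .491 -.317 .187 1.29;python3 - <<'E'
from h import *
im,d=save('side','side4'); cv2.imwrite('pics/s4.png',cv2.resize(im[185:310,205:305],(480,600))[...,::-1]); print(sensors.state()['q'].round(3))
E
```

```text
t: 8.3
position: [0.5036, -0.2276, 0.1877]
tcp_rot: [-3.137, -0.002, 2.654]
ft_force: [-0.4, 0.6, -0.3]
grip_width: 0.502
t 8.3 pos [ 0.5036 -0.2276  0.1877] rot [-3.137e+00 -2.000e-03  2.654e+00] F [-0.4  0.6 -0.3] w 0.5
shift [-0.308 -0.849  0.01 ] turn [-1.000e-02  2.000e-03  2.605e+00]
[-0.505  0.39   1.676 -0.005  1.077 -1.578]
```

View pics/s4.png

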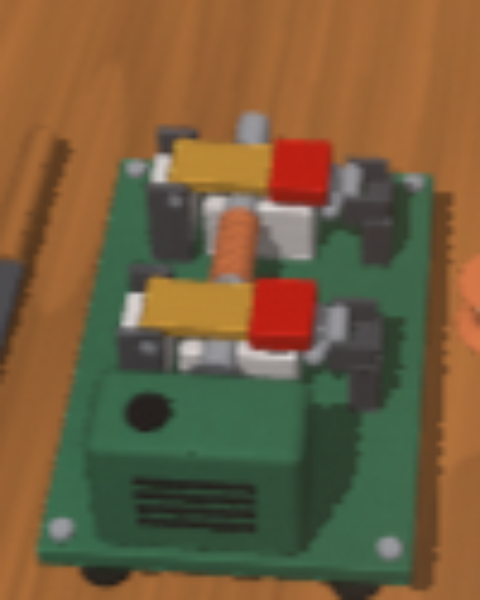

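Both caps lie level in their catches. Next I go over the knob and turn the wrist.

```bash
python3 -m crank '[[-0.15,-0.4,0,0,0,0.34,0],[-0.3,-0.85,0,0,0,0.68,0],[-0.3,-0.85,0,0,0,1,0]]' >/dev/null; python3 -m crank '[[0,0,0,0,0,0.34,0],[0,0,0,0,0,0.68,0],[0,0,0,0,0,1,0]]'; python3 go.py .491 -.317 .187 1.29
```

```text
t: 9.1
position: [0.49, -0.3157, 0.1875]
tcp_rot: [-3.137, 0.002, 1.593]
ft_force: [0.1, -0.8, 0.4]
grip_width: 0.498
t 9.1 pos [ 0.49   -0.3157  0.1875] rot [-3.137e+00  2.000e-03  1.593e+00] F [ 0.1 -0.8  0.4] w 0.5
shift [-0.013  0.01   0.005] turn [-0.008  0.005  0.579]
```

```bash
python3 -m crank '[[-0.013,0.01,0.2,0,0,0.29,0],[-0.013,0.01,0.4,0,0,0.58,0],[-0.013,0.01,0.6,0,0,0.58,0],[-0.013,0.01,0.7,0,0,0.58,0]]' ; python3 go.py .491 -.317 .060 1.29;
```

```text
t: 9.6
position: [0.4907, -0.3159, 0.1164]
tcp_rot: [-3.137, 0.003, 1.293]
ft_force: [-1.4, -0.0, -0.5]
grip_width: 0.501
t 9.6 pos [ 0.4907 -0.3159  0.1164] rot [-3.137e+00  3.000e-03  1.293e+00] F [-1.4 -0.  -0.5] w 0.5
shift [-0.008  0.009  0.564] turn [-0.01   0.005  0.005]
```

```bash
python3 -m crank '[[-0.008,0.009,0.2,0,0,0,0],[-0.008,0.009,0.4,0,0,0,0],[-0.008,0.009,0.56,0,0,0,0],[-0.008,0.009,0.56,0,0,0,0]]' ; python3 -m crank '[[0,0,0,0,0,0,0.6],[0,0,0,0,0,0,1],[0,0,0,0,0,0,1],[0,0,0,0,0,0,1]]' 25; python3 go.py .491 -.317 .060 1.29;
```

```text
t: 10.1
position: [0.4908, -0.3164, 0.0596]
tcp_rot: [-3.135, 0.002, 1.294]
ft_force: [0.1, 0.1, 0.0]
grip_width: 0.498
t: 10.6
position: [0.4905, -0.3164, 0.06]
tcp_rot: [-3.134, 0.002, 1.294]
ft_force: [-2.5, -0.4, 3.3]
grip_width: 0.153
t 10.6 pos [ 0.4905 -0.3164  0.06  ] rot [-3.134e+00  2.000e-03  1.294e+00] F [-2.5 -0.4  3.3] w 0.15
shift [-0.004  0.007 -0.   ] turn [-0.014  0.004  0.008]
```

The grip opening is 14 mm, which matches the bar. I turn it counter-clockwise (tool z negative).

```bash
python3 -m crank '[[0,0,0,0,0,-0.25,1],[0,0,0,0,0,-0.5,1],[0,0,0,0,0,-0.75,1],[0,0,0,0,0,-1,1],[0,0,0,0,0,-1,1]]' ; python3 go.py .491 -.317 .060 3.38;  python3 -c "
from h import *;print(sensors.state()['wrist_torque'])"
```

```text
t: 11.22
position: [0.4901, -0.3164, 0.06]
tcp_rot: [-3.134, -0.002, 1.817]
ft_force: [-3.5, -0.8, 1.3]
grip_width: 0.149
t 11.22 pos [ 0.4901 -0.3164  0.06  ] rot [-3.134e+00 -2.000e-03  1.817e+00] F [-3.5 -0.8  1.3] w 0.15
shift [-0.008  0.007 -0.   ] turn [-0.009 -0.015 -2.985]
[-0.09776078  0.45054541  0.09122369]
```

```bash
python3 -m crank '[[0,0,0,0,0,-0.25,1],[0,0,0,0,0,-0.5,1],[0,0,0,0,0,-0.75,1],[0,0,0,0,0,-1,1],[0,0,0,0,0,-1,1]]' |grep -E 'rot|force';  python3 -m crank '[[0,0,0,0,0,-0.25,1],[0,0,0,0,0,-0.5,1],[0,0,0,0,0,-0.75,1],[0,0,0,0,0,-0.8,1]]'; python3 go.py .491 -.317 .060 3.38;  python3 -c "
from h import *;s=sensors.state();print(s['wrist_torque'],s['q'].round(3))"
```

```text
tcp_rot: [-3.135, -0.006, 2.337]
ft_force: [-5.5, -1.6, 0.9]
t: 12.35
position: [0.4896, -0.3167, 0.06]
tcp_rot: [-3.138, -0.008, 2.752]
ft_force: [-4.0, -3.2, 0.8]
grip_width: 0.146
t 12.35 pos [ 0.4896 -0.3167  0.06  ] rot [-3.138 -0.008  2.752] F [-4.  -3.2  0.8] w 0.15
shift [-0.014  0.003 -0.   ] turn [-0.002 -0.017 -1.199]
[-0.55949683  0.55932964 -0.06103497] [-0.651  0.615  1.676 -0.007  0.858 -1.828]
```

```bash
T='from h import *;s=sensors.state();print("TQ",s["wrist_torque"].round(3))'; python3 -m crank '[[-0.01,0,0,0,0,-0.25,1],[-0.01,0,0,0,0,-0.5,1],[-0.01,0,0,0,0,-0.75,1],[-0.01,0,0,0,0,-1,1],[-0.01,0,0,0,0,-1,1]]' |grep -E 'rot|force'; python3 -c "$T"; python3 -m crank '[[0,0,0,0,0,-0.1,1],[0,0,0,0,0,-0.1,1]]' |grep -E 'rot|force'; python3 -c "$T";python3 -m crank '[[0,0,0,0,0,-0.07,1],[0,0,0,0,0,-0.07,1]]' |grep -E 'rot|force'; python3 -c "$T"
```

```text
tcp_rot: [3.14, -0.011, -3.011]
ft_force: [-8.5, -1.9, 3.8]
TQ [-0.358  1.289  0.024]
tcp_rot: [3.139, -0.011, -2.962]
ft_force: [-5.1, -1.5, 0.6]
TQ [-0.288  0.412  0.047]
tcp_rot: [3.139, -0.011, -2.927]
ft_force: [-5.0, -2.3, 0.5]
TQ [-0.34   0.376  0.036]
```

```bash
T='from h import *;s=sensors.state();print("TQ",s["wrist_torque"].round(3))'; for i in 1 2 3; do python3 -m crank '[[0,0,0,0,0,-0.05,1],[0,0,0,0,0,-0.05,1]]' |grep -E 'rot|force'; python3 -c "$T"; done
```

```text
tcp_rot: [3.139, -0.011, -2.901]
ft_force: [-3.7, -1.7, 1.4]
TQ [-0.296  0.427 -0.228]
tcp_rot: [3.138, -0.01, -2.874]
ft_force: [-3.7, -1.4, 0.4]
TQ [-0.321  0.384 -0.484]
tcp_rot: [3.138, -0.01, -2.848]
ft_force: [-3.0, -1.5, -0.2]
TQ [-0.221  0.31  -0.51 ]
```

The torque steps up at yaw about -2.90 (193.8°), where the zero stop should be. Release, lift, move clear and check.

```bash
python3 -m crank '[[0,0,0,0,0,0,0.4],[0,0,0,0,0,0,0],[0,0,0,0,0,0,0],[0,0,-0.3,0,0,0,0],[0,0,-0.7,0,0,0,0],[0,0,-1,0,0,0,0],[0,0,-1,0,0,0,0]]'; python3 -m crank '[[0.5,0,-0.3,0,0,0,0],[1,0,-0.5,0,0,0,0],[1,0,-0.5,0,0,0,0]]' >/dev/null; python3 -m crank '[[0.5,0.3,0,0,0,0,0],[1,0.6,0,0,0,0,0],[1,0.6,0,0,0,0,0]]'; python3 - <<'E'
from h import *
for n,(r0,r1,c0,c1) in (('top',(180,250,335,405)),('side',(140,185,265,320))):
    im,d=save(n,n+'5'); P=pts(n,d)
    R=np.zeros(d.shape,bool); R[r0:r1,c0:c1]=1
    m=R&(P[...,2]>.07)&(P[...,2]<.09); p=P[m]; r=cv2.minAreaRect(p[:,:2].astype(np.float32)); print(n,len(p),r)
    q=p[p[:,2]>.079][:,:2]; c=q.mean(0); V=np.linalg.svd(q-c)[2]; print(' pca',c, np.degrees(np.arctan2(V[0][1],V[0][0])))
a=cv2.imread('pics/top5.png'); b=cv2.imread('pics/side5.png')
cv2.imwrite('pics/end.png',np.hstack([np.vstack([cv2.resize(a[185:245,340:400],(300,300)),cv2.resize(a[155:245,155:275],(300,300))]),cv2.resize(b[80:400,100:360],(487,600))]))
E
```

```text
t: 15.1
position: [0.4917, -0.3178, 0.1621]
tcp_rot: [3.141, -0.008, -2.847]
ft_force: [-0.4, 1.0, -0.5]
grip_width: 0.505
t: 15.85
position: [0.2795, -0.3174, 0.2127]
tcp_rot: [3.14, -0.008, -2.852]
ft_force: [0.0, 0.2, 0.1]
grip_width: 0.501
top 121 ((0.4906037151813507, -0.3177105486392975), (0.04119350388646126, 0.015375027433037758), 14.036992073059082)
 pca [ 0.49020872 -0.31677605] -166.73564194718443
side 97 ((0.49270763993263245, -0.31597864627838135), (0.03987288847565651, 0.01558720599859953), 15.010562896728516)
 pca [ 0.49230391 -0.31497185] 15.789566056475747
```

View pics/end.png

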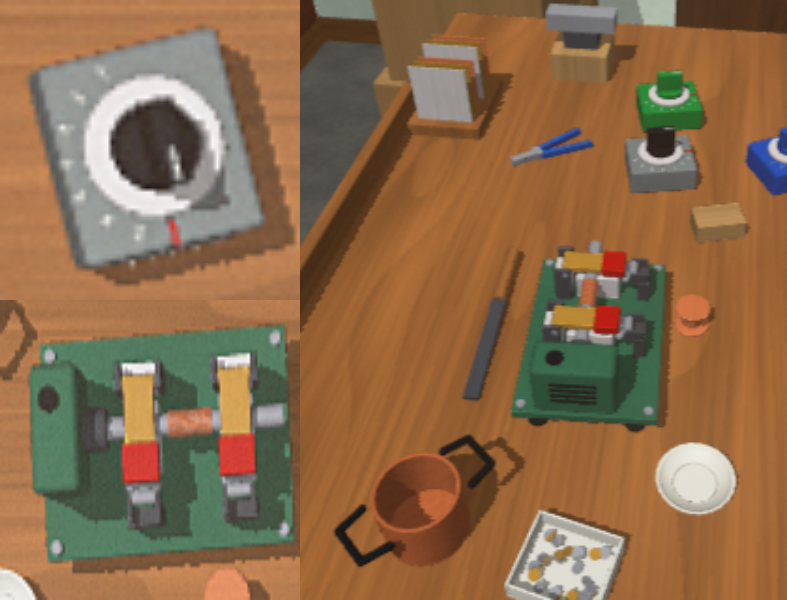

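The bar is now at 13–14° on the counter's axis, with the white line pointing to the red mark at crop (175,160)→(173,232). Both caps are shut, the other things haven't moved, and the arm is clear. I hand in.

```bash
python3 -c "
from station import workorder; print(workorder.close_job())"
```

```text
the job is handed in; nothing more can be done
None
```

I shut cap_b, then cap_a, then turned the grey counter's knob about 120° counter-clockwise to its zero stop. I handed the job in at about 16 s of the 67 s allowed.

- **Caps:** each press went through the catch and then met the shut cap. The highest winder force I read was about 16 N, against the 40 N limit; forces were only read at the end of each move. The last pictures show both caps level in their catch posts.
- **Knob:** the wrist torque rose to about 0.5 N m at the stop. Afterwards the bar measured 13–14° in the top view, against about 13.5° for the counter, with the white line at the red mark. The side view gave 15–16°, which I put down to its coarser view of the bar.
- **Rest of the bench:** the other items look unmoved in the last pictures, judged by eye. The arm was clear of everything at hand-in, and no check failed.

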